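# Snap a sample frame on with the locking press

## Robot

A 6-joint arm with a two-finger parallel gripper is mounted at the origin on the work surface. World frame = base frame: x ahead of the robot, y to its left, z up, the work surface at z = 0. Lengths are in m, angles in rad, forces in N, time in s.
With the tool pointing down it reaches from about 0.35 to 0.725 m from the base axis. Payload 4.3 kg.
Tool frame: the origin (TCP) lies on the centre line of the jaws, within the pads' length; the fingertips stand ctrl.tip_extent ahead of it and the grasp point (between the pads) lies 3 mm ahead of it (ctrl.tip_extent is the distance from the TCP to the fingertips, in m); z points along the fingers, y is the direction in which the jaws open and shut (so a half turn about z gives the same grasp; the last joint's range is limited). The gripper opens to 85 mm and grips with 20 to 120 N. Pads are 22 mm wide; open, the fingers measure 114 mm over their backs; the gripper's body (76 mm by 85 mm) begins 54 mm behind the grasp point. The pads swing forward as they close: fully open they stand 13 mm farther back than shut.
Start: joints at [1.098, 0.377, 0.081, 1.274, 0, 1.46], TCP at [0.204, 0.538, 0.214] pointing down, gripper open.
Joint ranges: [-2.72, 2.72], [-0.84, 1.66], [-1.02, 1.22], [-1.77, 2.12], [-1.37, 1.28], [-3.14, 3.14]. Speed limits (rad/s): [2.57, 2.57, 3.14, 3.14, 3.14, 3.14].

## Interface

Orientations are given as a 3x3 rotation matrix whose columns are the frame's x, y, z axes.
In Python, from station import ctrl gives the robot as it stands.
- The arm moves only by the tool servo_tool, never from a script. Its argument "plan" is a list of rows, each a list of 7 numbers: the shift along the tool's x, y, z in cm, then the turn, a rotation vector about the tool's x, y, z in degrees, then the closure, from 0 (fully open) to 1 (shut). In form: [[tx, ty, tz, wx, wy, wz, jaw], ...]. A call has 1 to 20 rows; each row shifts and turns the commanded pose from where the row before left it, along the tool's axes as they then stand; what a row does not reach is not made up. A row lasts 1/10 s, in which the tool goes at most 50 mm and 8.59 degrees, less where a joint would pass 70% of its speed; a pose out of reach is approached as far as the arm can. A call is refused whole if a number of a shift passes 5 or a number of a turn 8.59, either way. A call with a gripper value outside its range is refused whole. The fingers move at their own pace and stop on an object; "grip_force" is the grip in N (left out, the last holds). Time passes only in rows, so rows that do not move let the fingers close. It gives the time, the measured TCP pose, the force and the opening at its end, in the units of the state.
- ctrl.get_obs(): the state, without advancing time (a new reading comes with each control period).
- ctrl.capture(name): name is "scene" or "top" or "wrist"; returns a dict with "image" (420x560x3 uint8, red, green, blue), "depth" (420x560 float32, m along the optical axis (not along the pixel's ray), 0 where there is no reading), "camera_matrix" (3x3 intrinsics, pixels), "xyz" and "attitude" of the camera in the world. Camera axes: x right, y up, looking along -z (the intrinsics and any distortion apply to the point x, -y, -z); pixel columns grow to the right and rows downward; lengths in m; the calibration is good to about 2 mm. The wrist camera is an equidistant fisheye: a pixel r from the principal point sees the ray r / f radians off the axis. A picture is of the moment at which its call begins.
- ctrl.job_done(): hands the job in, once; it reports no verdict.
The state is a dict: "t": time; "joint_pos": joint angles; "qvel": joint speeds; "tau": joint torques, N m; "position": TCP position; "ee_rot": TCP orientation; "ft_force": force on the tool from outside, world axes, zero at the start; "torque": the same for the moment, N m; "finger_gap": finger opening in m.
Only numpy, scipy, OpenCV 4.12 (cv2) and the standard library are available. Lean on these libraries where they do the work, as an engineer would, in place of code of your own. Each camera call takes 0.05 s, during which the arm holds its last target. There are 200 camera calls.

## Task

On the grey mounting press, gently push the blue sample carrier along its channel until you feel it sit firmly against the stop (about 10 to 15 N), then push the red handle down over centre, without forcing it, so that the clamp locks and its jaw snaps the white frame down onto the carrier. Then press the yellow release lever so that the clamp springs open by itself, leaving the carrier at the stop with its frame snapped on. Let only the clamp press on the white frame, and leave the things around it where they are.

Things in the scene. Friction and masses are not known exactly. Their poses are not given: they have to be found in the camera images.
- press: Grey base plate 280 x 320 x 12 mm fixed to the table, carrying a steel locking clamp and a channel for the carrier. Origin at table level. Its x axis is the way the carrier is pushed home; the red handle lies to +y, the jaw and channel to -y. Steel cheek plates at x = +-21, y = -25 to +25 mm rise to z = 126 mm.
- channel_end (a point): Mark on the base plate's top (12 mm above the table), mid-channel, at the middle setting of the dark steel stop block (62 mm wide, 24 mm high); same axes as press. The stop's near face is set anew each time, up to 9 mm either way of here along x: feel for it. The channel leads to it along x between two aluminium rails 64 mm apart, tops 32 mm above the table.
- pivot (a point): Middle of the handle's pivot axis, 112 mm above the table; same axes as press. The axis runs along the press's x; the handle swings in the vertical plane through this point along the press's y.
- carrier: Loose blue sample carrier, 140 (along its x) x 60 x 28 mm, about 0.2 kg, standing in the channel, a brown wood sample on top. Origin at the centre of its underside, x as the press's x. Home: its front face presses on the stop, its origin 70 mm short of it. It starts 50 to 90 mm short of the stop's middle setting and slides with 1 to 3 N; over 30 N of finger force is ramming it.
- carrier_rear (a point): Centre of the carrier's rear face (60 x 28 mm), the face to push on, 14 mm above the base plate; 70 mm behind the carrier's centre.
- frame: White retaining frame 110 x 54 x 7 mm standing on clips over the middle of the carrier; slides straight down only. Origin at the centre of its underside: 34.5 mm above the carrier's origin at the start, 28.5 mm when snapped fully on. It needs about 15 N to start, snaps over half-way through its 6 mm stroke and then stays down.
- handle (a joint): Clamp handle's angle: 0 = open (rising 65 degrees above level towards the press's +y), grows as it goes down; dead centre 0.95 rad, rigid locked stop 1.05 rad (5 degrees above level). Let go before dead centre it springs open; past it, it stays locked. Pushed near its end it needs 5 to 14 N; over 35 N of finger force is forcing it.
- grip_push (a point): Middle of the upper face of the handle's red plastic grip, 115 mm from the pivot axis (26 mm wide, 18 mm thick, reaching from 50 to 140 mm from the axis): a good place to push. Position only: its axes agree with the press's when the clamp is open and turn with the handle.
- release (a joint): Angle of the yellow release lever relative to the handle: 0 at rest, 0.25 rad fully pressed (about 3 N at the paddle); it springs back. Pressing on beyond that (about 4 to 7 N) kicks the locked handle back over centre and the clamp springs open; the paddle has then gone down 15 to 25 mm from its place in the locked state.
- release_tip (a point): Top of the yellow paddle (26 x 30 mm) of the release lever, which is hinged on the handle and sticks out to the press's -y side of the pivot, 44 mm to the -x side of the jaw's centre line. Clamp locked: it rises 25 to 30 degrees, about 142 mm above the table, some 46 mm to -y of the pivot. Clamp open: it hangs low. Press it straight down.
- jaw_pad: Black rubber foot, 28 mm across, sprung, on the clamp's steel jaw arm; origin at the centre of its face. It comes down on the middle of the white frame when the carrier is home and the handle is closed, and lifts about 35 mm when the clamp opens.
- offcut: Bystander: pale wood block 70 x 30 x 28 mm lying on the base plate beside the handle; origin at the centre of its underside.
- mug: Bystander: blue mug, 80 mm across, 92 mm high; origin at the centre of its underside.
- jar: Bystander: amber jar, 68 mm across, 85 mm high; origin at the centre of its underside.
- can: Bystander: red can, 62 mm across, 100 mm high; origin at the centre of its underside.
- woodblock: Bystander: wood block 120 x 60 x 45 mm; origin at the centre of its underside.
Mind the look-alikes: they are no part of the job. Several things have the shape of the carrier; the one meant has the colours described above.

How it is judged:
On the way, in this order (a step that is already met when the one before it is completed fails the run):
1. the carrier is pressed against the stop (about 7 N or more), clamp still open and frame not yet down (x of carrier in the frame of press above -0.012 m and contact force between carrier and press above 7 N and value of joint handle below 0.2 rad and z of frame in the frame of carrier above 0.033 m), for 0.1 s.
2. the handle is locked past dead centre with the jaw pressing on the carrier's frame, which is snapped down (value of joint handle above 0.99 rad and contact force between jaw_pad and carrier above 5 N and z of frame in the frame of carrier below 0.03 m and x of carrier in the frame of press above -0.012 m), for 0.2 s.
3. the release lever is pressed while the clamp is still locked (value of joint release above 0.12 rad and value of joint handle above 0.9 rad), for 0.02 s.
At the end, for the whole second after the job is handed in: The clamp stands open (handle within 0.15 rad of fully open, release lever back at rest, jaw off the carrier); the white frame is snapped on (within 1.5 mm of fully down); the carrier lies at rest in the channel at the stop (no more than 12 mm short of the stop's middle setting) (value of joint handle below 0.15 rad and value of joint release below 0.08 rad and z of frame in the frame of carrier below 0.03 m and x of carrier in the frame of press above -0.012 m and z of carrier in the frame of press below 0.016 m and contact force between jaw_pad and carrier below 0.5 N and linear speed of carrier below 0.01 m/s); the robot touches nothing.
It fails at once if the clamp is forced (over 35 N of finger force on any part of the press) (contact force between the fingers and press above 35 N).
It fails at once if the carrier is rammed (over 30 N of finger force) (contact force between the fingers and carrier above 30 N).
It fails at once if the robot itself presses on the white frame (over 6 N) (contact force between any of the fingers, the arm and frame above 6 N).
It fails at once if a bystander is moved by more than 30 mm (distance of any of offcut, mug, jar, can, woodblock from where it was at the start of the episode above 0.03 m).
It also fails if it takes over 69 s, if anything falls off the work surface, if the arm or the gripper's body presses on something with over 40 N, if the wrist force passes 120 N, or if a joint passes its speed limit or range.

## Working session

There is one attempt and no reset: what is moved stays moved. The work goes in short steps, Python scripts to look and compute and a tool call to move; the robot and the scene stay as the last step left them, time stands still between calls to the robot, and variables do not carry over. Pictures are saved under pics/ and viewed, about 8 in all and at most 12, crops included, and the job is handed in when it is done.

Besides the shell and the picture viewer there is one more tool, called after ">>>" in YAML: its name, and indented under it one key for each argument. servo_tool: Moves the arm, as the interface text tells. Its arguments: {"type":"object","properties":{"plan":{"type":"array"},"grip_force":{"type":"number"}},"required":["plan"]}

```bash
ls; mkdir -p pics
cat > h.py <<'E'
import numpy as np, cv2
from station import ctrl
def save(n,fn,crop=None,scale=1):
    c=ctrl.capture(n); np.savez('pics/'+fn+'.npz',**{k:np.array(v) for k,v in c.items()})
    im=c['image'][...,::-1]
    cv2.imwrite('pics/'+fn+'.png',im); return c
def load(fn): return dict(np.load('pics/'+fn+'.npz'))
def crop(fn,x0,y0,x1,y1,s,out):
    im=cv2.imread('pics/'+fn+'.png')[y0:y1,x0:x1]; cv2.imwrite('pics/'+out+'.png',cv2.resize(im,None,fx=s,fy=s,interpolation=cv2.INTER_CUBIC))
def ray(c,u,v):
    K=c['camera_matrix']; d=np.array([(u-K[0,2])/K[0,0],-(v-K[1,2])/K[1,1],-1.]); return c['attitude']@d
def pix(c,u,v,r=1):
    d=c['depth'][int(v)-r:int(v)+r+1,int(u)-r:int(u)+r+1]; d=np.median(d[d>0]); return c['xyz']+ray(c,u,v)*d
def atz(c,u,v,z):
    r=ray(c,u,v); return c['xyz']+r*(z-c['xyz'][2])/r[2]
E
python3 - <<'E'
from h import *
for n in('scene','top'):
    c=save(n,n); print(n,c['xyz'],c['camera_matrix'].tolist(),c['attitude'].tolist())
print(ctrl.get_obs(),ctrl.tip_extent)
a=cv2.imread('pics/scene.png');b=cv2.imread('pics/top.png')
E
```

```text
pics
scene [1.11937154 0.40633813 1.38694644] [[479.53224079819023, 0.0, 281.91649751750197], [0.0, 479.53224079819023, 201.72343688690728], [0.0, 0.0, 1.0]] [[-0.5355369860631514, -0.7297627489484323, 0.4250252543151095], [0.8444893852104997, -0.45909333742186687, 0.27580969127578603], [-0.0061493759999346935, 0.5066356065083457, 0.8621383574535658]]
top [0.33851691 0.0253975  1.39006258] [[439.0600240065748, 0.0, 266.86002916763977], [0.0, 439.0600240065748, 206.64485385081937], [0.0, 0.0, 1.0]] [[-0.014048946396669596, 0.9915874285135831, -0.12867400172126206], [-0.9998995832126355, -0.014171178761038029, -3.440524113752373e-05], [-0.0018575780848770669, 0.1286605973340033, 0.9916869466204121]]
{'t': 0.1, 'joint_pos': array([ 1.09767756e+00,  3.77976579e-01,  7.97541258e-02,  1.27441245e+00,
       -6.82554191e-06,  1.46049145e+00]), 'qvel': array([ 0.0004637 , -0.0023567 ,  0.00192946,  0.00010532,  0.00049431,
        0.00025996]), 'tau': array([ 9.59996723e-04, -4.64693177e+01,  2.70582175e+01,  1.19913917e-02,
       -1.17401801e-04,  2.92503898e-06]), 'position': array([0.20378175, 0.5370054 , 0.21295993]), 'ee_rot': array([[-9.34901780e-01,  3.54905579e-01, -8.31696705e-04],
       [ 3.54906499e-01,  9.34900363e-01, -1.63971813e-03],
       [ 1.95608440e-04, -1.82814996e-03, -9.99998310e-01]]), 'ft_force': array([ 0.2894655 , -0.06683363,  0.45095159]), 'torque': array([ 0.00459998,  0.03992835, -0.00953821]), 'finger_gap': 0.08589406534429045} 0.022
```

View pics/top.png

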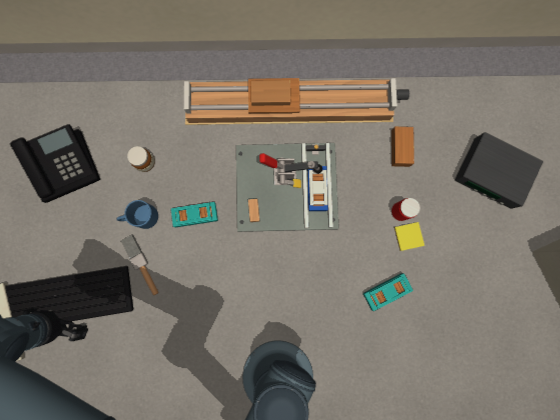

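View pics/scene.png

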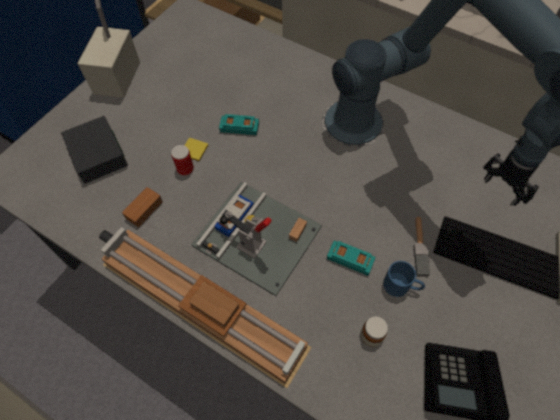

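The top view shows the press at (287,187). Candidate carriers are blue with a brown sample and white frame in the channel (318,192), teal at (194,214) and teal at (388,291). The blue one in the channel fits the description. I'll confirm it in a crop.

Run:
```python
from h import *
crop('top',225,135,350,240,6,'topc')
c=load('top')
for n,p in dict(c_tl=(236,145),c_bl=(237,231),c_br=(338,230)).items(): print(n,pix(c,*p),atz(c,*p,0.012))
```

```text
c_tl [0.72126151 0.12265476 0.00432981] [0.71914297 0.12211643 0.012     ]
c_bl [0.44222699 0.12104376 0.002123  ] [0.44148895 0.12036312 0.012     ]
c_br [ 4.41018642e-01 -1.98978673e-01 -2.13576242e-05] [ 0.44013221 -0.19703828  0.012     ]
```

View pics/topc.png

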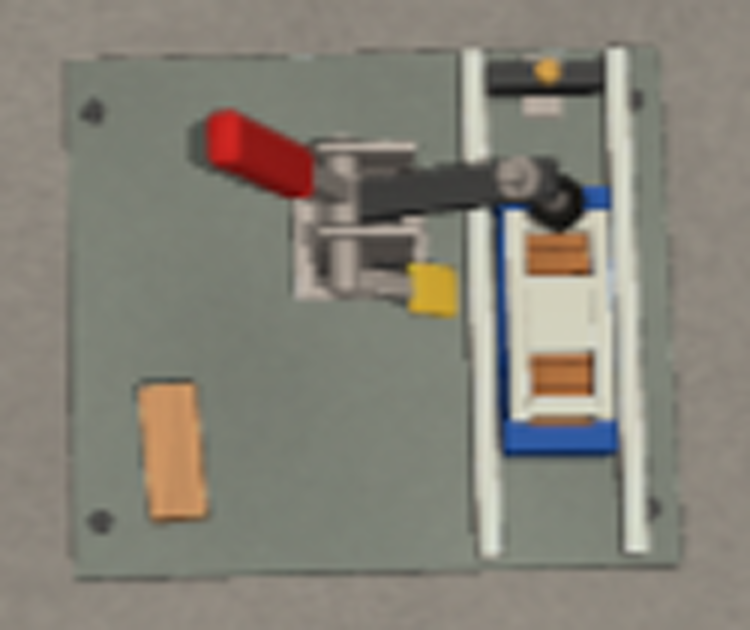

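The crop confirms it: a blue carrier with white frame and brown wood, rear edge at crop (560,440), stop at (545,75), red handle at (260,150), yellow paddle at (432,290), jaw foot at (557,200). The offcut is at (172,450), clear of the handle.

Run:
```python
from h import *
c=load('top')
P=lambda u,v:(225+u/6-0.42,135+v/6-0.42)
for n,(u,v,z) in dict(railL_far=(473,50,.032),railL_near=(491,553,.032),railR_far=(616,50,.032),railR_near=(637,550,.032),
 plate_tl=(65,62,.012),plate_tr=(656,45,.012),plate_bl=(75,575,.012),plate_br=(680,563,.012),
 cheekfL=(316,147,.126),cheekfR=(415,147,.126),cheeknL=(318,232,.126),cheeknR=(424,232,.126),
 rearL=(503,455,.014),rearR=(616,453,.014),rearLtop=(503,424,.040),rearRtop=(616,422,.040),stopL=(488,94,.036),stopR=(604,92,.036),
 grip_end=(225,140,.2),paddle=(432,290,.05),pad=(557,200,.09),offcut=(172,450,.04)).items():
    p=P(u,v); print(n,np.round(atz(c,*p,z),4),np.round(pix(c,*p,0),4))
```

```text
railL_far [ 0.7173 -0.0936  0.032 ] [ 0.7251 -0.096   0.0042]
railL_near [ 0.4501 -0.0963  0.032 ] [ 0.45   -0.0961  0.0337]
railR_far [ 0.7162 -0.1693  0.032 ] [ 0.7246 -0.1736  0.002 ]
railR_near [ 0.4506 -0.1717  0.032 ] [ 0.45   -0.1706  0.0397]
plate_tl [0.7195 0.124  0.012 ] [ 0.7236  0.1251 -0.0029]
plate_tr [ 0.7242 -0.1938  0.012 ] [ 7.276e-01 -1.957e-01 -1.000e-04]
plate_bl [0.4433 0.1201 0.012 ] [0.4432 0.12   0.0138]
plate_br [ 0.4451 -0.1969  0.012 ] [ 0.4452 -0.1971  0.0107]
cheekfL [ 0.6433 -0.0071  0.126 ] [ 0.6437 -0.0072  0.1244]
cheekfR [ 0.6426 -0.0557  0.126 ] [ 0.6411 -0.0553  0.1321]
cheeknL [ 0.6008 -0.0074  0.126 ] [ 0.624  -0.0103  0.0144]
cheeknR [ 0.6001 -0.0592  0.126 ] [ 0.6211 -0.066   0.0242]
rearL [ 0.5032 -0.1055  0.014 ] [ 0.5014 -0.1041  0.0294]
rearR [ 0.5034 -0.165   0.014 ] [ 0.5038 -0.1654  0.0108]
rearLtop [ 0.5162 -0.1035  0.04  ] [ 0.5163 -0.1035  0.0397]
rearRtop [ 0.5164 -0.1619  0.04  ] [ 0.5165 -0.162   0.0394]
stopL [ 0.6923 -0.1006  0.036 ] [ 0.693  -0.1008  0.033 ]
stopR [ 0.6924 -0.1617  0.036 ] [ 0.6956 -0.1634  0.0238]
grip_end [0.6294 0.0368 0.2   ] [0.6199 0.0364 0.2389]
paddle [ 0.5852 -0.0677  0.05  ] [ 0.5774 -0.0647  0.0926]
pad [ 0.6229 -0.1289  0.09  ] [ 0.6116 -0.1227  0.142 ]
offcut [0.5051 0.0677 0.04  ] [0.5051 0.0677 0.0404]
```

>>> servo_tool:
  plan:
    - [0,0,0,0,0,-6.93,1]
    - [0,0,0,0,0,-6.93,1]
    - [0,0,0,0,0,-6.93,1]
    - [-1.5,-3.94,0,0,0,0,1]
    - [-1.5,-3.94,0,0,0,0,1]
    - [-1.5,-3.94,0,0,0,0,1]
    - [-1.5,-3.94,0,0,0,0,1]
    - [-1.5,-3.94,0,0,0,0,1]
    - [-1.5,-3.94,0,0,0,0,1]
    - [-1.5,-3.94,0,0,0,0,1]
    - [-1.5,-3.94,0,0,0,0,1]
    - [-1.5,-3.94,0,0,0,0,1]
    - [-1.5,-3.94,0,0,0,0,1]
    - [-1.5,-3.94,0,0,0,0,1]
    - [-1.5,-3.94,0,0,0,0,1]
    - [-1.5,-3.94,0,0,0,0,1]
    - [-1.5,-3.94,0,0,0,0,1]
    - [-1.5,-3.94,0,0,0,0,1]
    - [-1.5,-3.94,0,0,0,0,1]
    - [-1.5,-3.94,0,0,0,0,1]
  grip_force: 40

```text
t: 2.1
position: [0.4591, -0.1338, 0.2134]
ee_rot: [[-1.0, 0.0, -0.001], [0.0, 1.0, 0.001], [0.001, 0.001, -1.0]]
ft_force: [0.9, 0.1, -0.2]
finger_gap: 0.0001
```

>>> servo_tool:
  plan:
    - [0,0,3,0,0,-0.7,1]
    - [0,0,3,0,0,0,1]
    - [0,0,3,0,0,0,1]
    - [0,0,3,0,0,0,1]
    - [0,0,2,0,0,0,1]
    - [0,0,1.5,0,0,0,1]
    - [0,0,1.2,0,0,0,1]
    - [0,0,0,0,0,0,1]

```text
t: 2.9
position: [0.4571, -0.1313, 0.0449]
ee_rot: [[-1.0, -0.012, -0.004], [-0.012, 1.0, 0.002], [0.004, 0.002, -1.0]]
ft_force: [-0.3, 0.7, 0.5]
finger_gap: 0.0002
```

Run:
```python
from h import *
print(ctrl.tip_extent,ctrl.get_obs()['position'],ctrl.get_obs()['ft_force'])
save('wrist','w1');save('top','t1')
a=cv2.imread('pics/w1.png');crop('t1',270,135,350,250,5,'t1c');b=cv2.imread('pics/t1c.png');b=cv2.resize(b,(292,420))
cv2.imwrite('pics/m1.png',np.hstack([cv2.resize(a,(500,375)),cv2.resize(b,(261,375))]))
```

```text
0.022 [ 0.45708466 -0.13128441  0.04485856] [-0.31946869  0.71694123  0.49156659]
```

View pics/m1.png

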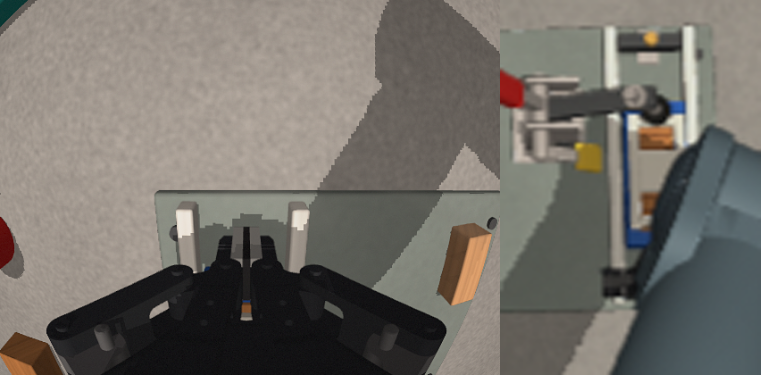

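The wrist view shows the closed fingers between the two rails (187 and 300 px), clear of them. The top view shows the carrier still ahead of the fingers. I'll push now, shifting about 5 mm to -y to stay clear of the paddle.

>>> servo_tool:
  plan:
    - [-1,-0.3,0,0,0,0,1]
    - [-1,-0.2,0,0,0,0,1]
    - [-1,0,0,0,0,0,1]
    - [-0.4,0,0,0,0,0,1]
    - [-0.4,0,0,0,0,0,1]
    - [-0.4,0,0,0,0,0,1]
    - [-0.4,0,0,0,0,0,1]
    - [-0.4,0,0,0,0,0,1]
    - [-0.4,0,0,0,0,0,1]
    - [-0.4,0,0,0,0,0,1]
    - [-0.4,0,0,0,0,0,1]
    - [-0.4,0,0,0,0,0,1]
    - [-0.3,0,0,0,0,0,1]
    - [0,0,0,0,0,0,1]

```text
t: 4.4
position: [0.5287, -0.1364, 0.0468]
ee_rot: [[-1.0, -0.012, 0.0], [-0.012, 1.0, -0.0], [-0.0, -0.0, -1.0]]
ft_force: [0.1, -0.5, -0.6]
finger_gap: 0.0
```

>>> servo_tool:
  plan:
    - [-0.2,0,0,0,0,0,1]
    - [-0.2,0,0,0,0,0,1]
    - [-0.2,0,0,0,0,0,1]

```text
t: 4.7
position: [0.5342, -0.1363, 0.0468]
ee_rot: [[-1.0, -0.012, -0.0], [-0.012, 1.0, 0.0], [0.0, 0.0, -1.0]]
ft_force: [-0.0, -0.1, 0.4]
finger_gap: -0.0002
```

>>> servo_tool:
  plan:
    - [-0.15,0,0,0,0,0,1]
    - [-0.15,0,0,0,0,0,1]

```text
t: 4.9
position: [0.5373, -0.1362, 0.0468]
ee_rot: [[-1.0, -0.012, 0.0], [-0.012, 1.0, 0.0], [-0.0, 0.0, -1.0]]
ft_force: [-0.2, 0.6, 0.5]
finger_gap: 0.0
```

>>> servo_tool:
  plan:
    - [-0.15,0,0,0,0,0,1]
    - [-0.15,0,0,0,0,0,1]

```text
t: 5.1
position: [0.5403, -0.1362, 0.0468]
ee_rot: [[-1.0, -0.012, -0.0], [-0.012, 1.0, 0.0], [0.0, 0.0, -1.0]]
ft_force: [-0.8, 0.8, 0.1]
finger_gap: -0.0001
```

Run:
```python
from h import *
save('top','t2');save('scene','s2')
crop('t2',280,135,350,205,6,'a');crop('s2',190,170,280,250,5,'b')
a=cv2.imread('pics/a.png');b=cv2.imread('pics/b.png')
cv2.imwrite('pics/m2.png',np.hstack([a[:400,:350],b[:400]]))
```

```text
(no output)
```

View pics/m2.png

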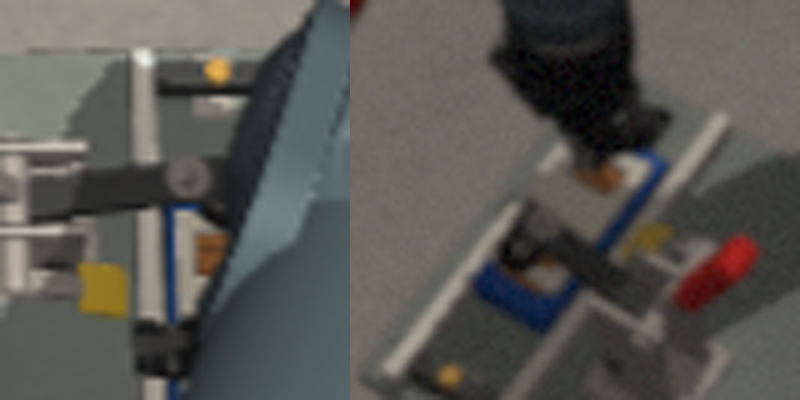

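The scene crop suggests the carrier front (545,320) is still short of the stop (450,370). I'll measure that with depth.

Run:
```python
from h import *
def cloud(c):
    h,w=c['depth'].shape; v,u=np.mgrid[:h,:w]; K=c['camera_matrix']; d=c['depth']
    P=np.stack([(u-K[0,2])/K[0,0],-(v-K[1,2])/K[1,1],-np.ones_like(d)],-1)*d[...,None]
    return P@c['attitude'].T+c['xyz']
for f in('scene','s2','top','t2'):
    c=load(f);P=cloud(c);I=c['image'].astype(int)
    m=(I[...,2]>I[...,0]+50)&(I[...,2]>I[...,1]+25)&(abs(P[...,1]+.133)<.04)&(P[...,0]>.45)&(P[...,0]<.75)&(P[...,2]<.06)
    q=P[m];print(f,m.sum(),q.min(0).round(4),q.max(0).round(4), np.percentile(q,[3,97],axis=0).round(4).tolist())
    if f=='s2':
        k=(I.max(-1)<60)&(abs(P[...,1]+.133)<.06)&(P[...,0]>.45)&(P[...,0]<.6)&(P[...,2]<.12)
        for z in np.arange(.02,.12,.01):
            s=P[k&(abs(P[...,2]-z)<.005)]
            if len(s): print(round(z,3),len(s),s.min(0).round(3),s.max(0).round(3))
```

```text
scene 66 [ 0.5064 -0.1585  0.0338] [ 0.6438 -0.1029  0.0443] [[0.5076, -0.156, 0.0345], [0.6437, -0.1036, 0.0437]]
s2 47 [ 0.5065 -0.1542  0.0304] [ 0.6447 -0.1049  0.046 ] [[0.5085, -0.1531, 0.0341], [0.6439, -0.1061, 0.0431]]
0.02 6 [ 0.464 -0.158  0.015] [ 0.562 -0.078  0.022]
0.03 11 [ 0.542 -0.108  0.027] [ 0.58  -0.101  0.033]
0.04 4 [ 0.548 -0.106  0.036] [ 0.583 -0.103  0.042]
0.07 5 [ 0.546 -0.139  0.068] [ 0.555 -0.129  0.074]
0.08 7 [ 0.54  -0.135  0.076] [ 0.554 -0.124  0.081]
0.09 12 [ 0.547 -0.138  0.087] [ 0.555 -0.122  0.093]
0.1 6 [ 0.549 -0.143  0.1  ] [ 0.554 -0.123  0.105]
0.11 13 [ 0.541 -0.145  0.105] [ 0.556 -0.114  0.114]
top 158 [ 0.5008 -0.163   0.0318] [ 0.6415 -0.1026  0.0511] [[0.5014, -0.1605, 0.0338], [0.6382, -0.103, 0.0468]]
t2 22 [ 0.5293 -0.1177  0.0366] [ 0.6308 -0.1024  0.0453] [[0.557, -0.1156, 0.0367], [0.6307, -0.1031, 0.0451]]
```

Run:
```python
from h import *
c=load('s2');K=c['camera_matrix']
o=ctrl.get_obs();print(o['t'],o['position'],o['joint_pos'],o['ft_force'])
for z in(.025,.047,.06,.08,.1):
    q=c['attitude'].T@(np.array([.551,-.136,z])-c['xyz']); print(z,(K[0,0]*q[0]/-q[2]+K[0,2]).round(1),(K[1,1]*-q[1]/-q[2]+K[1,2]).round(1))
for v in range(190,214,2):
    for u in(238,241,244,247): print(v,u,pix(c,u,v,0).round(3),c['image'][v,u],end=' ')
    print()
crop('s2',205,165,285,225,9,'c')
```

```text
5.2 [ 0.54040199 -0.13617902  0.04678791] [-3.60754531e-01  4.47696732e-01 -2.63882986e-01  8.59035205e-01
  1.15724069e-04 -3.73107734e-01] [-0.03161026  0.07856383 -0.63227979]
0.025 237.4 209.8
0.047 236.8 206.4
0.06 236.5 204.4
0.08 235.9 201.2
0.1 235.4 198.0
190 238 [ 0.554 -0.117  0.168] [18 21 20] 190 241 [ 0.553 -0.106  0.176] [13 10 11] 190 244 [ 0.548 -0.099  0.175] [19 15 16] 190 247 [ 0.54  -0.094  0.168] [42 40 37] 
192 238 [ 0.551 -0.121  0.149] [18 15 13] 192 241 [ 0.552 -0.108  0.16 ] [12 13 18] 192 244 [ 0.55  -0.098  0.166] [40 42 38] 192 247 [ 0.544 -0.091  0.166] [37 33 34] 
194 238 [ 0.551 -0.123  0.135] [8 4 7] 194 241 [ 0.538 -0.122  0.119] [16 16 15] 194 244 [ 0.534 -0.113  0.12 ] [37 39 40] 194 247 [ 0.545 -0.092  0.154] [31 33 32] 
196 238 [ 0.553 -0.122  0.127] [20 19 19] 196 241 [ 0.543 -0.119  0.116] [13 13 11] 196 244 [ 0.548 -0.102  0.137] [26 25 26] 196 247 [ 0.549 -0.089  0.151] [22 21 21] 
198 238 [ 0.554 -0.122  0.116] [16 16 10] 198 241 [ 0.553 -0.11   0.126] [13 16 15] 198 244 [ 0.552 -0.099  0.134] [17 15 15] 198 247 [ 0.552 -0.088  0.144] [11  
[... 524 characters left out ...]
42] 
206 238 [ 0.546 -0.136  0.042] [79 54 36] 206 241 [ 0.542 -0.126  0.047] [86 53 28] 206 244 [ 0.539 -0.115  0.052] [118  99  85] 206 247 [ 0.534 -0.108  0.05 ] [133 126 119] 
208 238 [ 0.556 -0.128  0.051] [91 83 73] 208 241 [ 0.547 -0.123  0.042] [85 65 52] 208 244 [ 0.545 -0.112  0.05 ] [103  96  88] 208 247 [ 0.538 -0.106  0.045] [54 60 79] 
210 238 [ 0.56  -0.125  0.046] [103  98  89] 210 241 [ 0.559 -0.113  0.056] [104  97  87] 210 244 [ 0.549 -0.109  0.047] [83 79 76] 210 247 [ 0.541 -0.104  0.038] [23 39 67] 
212 238 [ 0.568 -0.119  0.052] [103  97  87] 212 241 [ 0.563 -0.11   0.053] [103  97  89] 212 244 [ 0.553 -0.107  0.041] [47 52 70] 212 247 [ 0.54  -0.106  0.021] [45 46 57]
```

View pics/c.png

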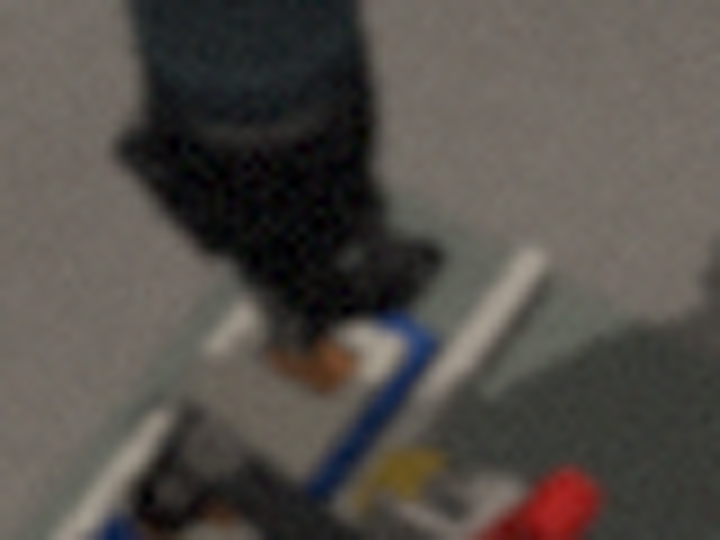

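The finger visibly hovers over the carrier's wood window (crop 320,330), so the tip is about 40 mm higher than the reported TCP implies. The carrier has not moved. I'll back off and check the true tip height.

>>> servo_tool:
  plan:
    - [0,0,-1,0,0,0,1]
    - [2,0,-1,0,0,0,1]
    - [3,0,0,0,0,0,1]
    - [3,0,0,0,0,0,1]
    - [1.3,0.2,0,0,0,0,1]
    - [0,0,1,0,0,0,1]
    - [0,0,1,0,0,0,1]
    - [0,0,0,0,0,0,1]

```text
t: 6.0
position: [0.4471, -0.1351, 0.0455]
ee_rot: [[-1.0, -0.012, -0.001], [-0.012, 1.0, 0.001], [0.001, 0.001, -1.0]]
ft_force: [0.5, 0.7, 1.2]
finger_gap: 0.0
```

```bash
cat >> h.py <<'E'
def cloud(c):
    h,w=c['depth'].shape; v,u=np.mgrid[:h,:w]; K=c['camera_matrix']; d=c['depth']
    P=np.stack([(u-K[0,2])/K[0,0],-(v-K[1,2])/K[1,1],-np.ones_like(d)],-1)*d[...,None]
    return P@c['attitude'].T+c['xyz']
E
python3 - <<'E'
from h import *
c=save('scene','s3');P=cloud(c);I=c['image'].astype(int);o=ctrl.get_obs();p=o['position'];print(p,o['ft_force'])
k=(I.max(-1)<60)&(abs(P[...,1]-p[1])<.07)&(abs(P[...,0]-p[0])<.05)&(P[...,2]<.25)
for z in np.arange(.02,.25,.01):
    s=P[k&(abs(P[...,2]-z)<.005)]
    if len(s): print(round(z,3),len(s),s.min(0).round(3),s.max(0).round(3))
c=load('scene');P=cloud(c)
k=(abs(P[...,1]-.537)<.07)&(abs(P[...,0]-.204)<.07)&(P[...,2]>.05)
print('start',np.percentile(P[k][:,2],[0,1,5]))
c=load('top');P=cloud(c)
k=(abs(P[...,1]-.537)<.07)&(abs(P[...,0]-.204)<.07)&(P[...,2]>.05)
print('start top',np.percentile(P[k][:,2],[0,1,5]))
K=ctrl.capture('wrist'); print(K['xyz'],K['attitude'].round(3).tolist(),K['camera_matrix'][0])
E
```

```text
[ 0.44732716 -0.13516295  0.04594972] [0.04233287 0.90438278 1.34901401]
0.02 13 [ 0.458 -0.157  0.015] [ 0.491 -0.066  0.018]
0.07 3 [ 0.454 -0.134  0.072] [ 0.458 -0.125  0.074]
0.08 11 [ 0.447 -0.141  0.075] [ 0.459 -0.121  0.084]
0.09 9 [ 0.453 -0.141  0.085] [ 0.46  -0.123  0.091]
0.1 9 [ 0.454 -0.143  0.095] [ 0.461 -0.12   0.104]
0.11 27 [ 0.438 -0.162  0.105] [ 0.463 -0.107  0.115]
0.12 37 [ 0.442 -0.174  0.115] [ 0.464 -0.096  0.125]
0.13 31 [ 0.454 -0.174  0.126] [ 0.466 -0.096  0.135]
0.14 39 [ 0.455 -0.189  0.135] [ 0.467 -0.083  0.145]
0.15 51 [ 0.438 -0.194  0.145] [ 0.468 -0.075  0.155]
0.16 53 [ 0.442 -0.19   0.155] [ 0.471 -0.074  0.165]
0.17 32 [ 0.442 -0.127  0.166] [ 0.47  -0.089  0.175]
0.18 14 [ 0.442 -0.112  0.175] [ 0.461 -0.093  0.181]
0.19 18 [ 0.443 -0.144  0.185] [ 0.485 -0.098  0.195]
0.2 40 [ 0.437 -0.159  0.195] [ 0.487 -0.098  0.205]
0.21 43 [ 0.436 -0.158  0.205] [ 0.488 -0.097  0.215]
0.22 53 [ 0.439 -0.156  0.216] [ 0.489 -0.098  0.225]
0.23 70 [ 0.429 -0.155  0.225] [ 0.488 -0.096  0.235]
0.24 56 [ 0.428 -0.157  0.235] [ 0.487 -0.099  0.243]
start [0.24465444 0.26305743 0.29762791]
start top [0.2494446  0.27124892 0.3086657 ]
[ 0.37627141 -0.13586966  0.20744427] [[-0.013, -0.96, -0.28], [1.0, -0.013, -0.004], [0.0, -0.28, 0.96]] [325.1922621    0.         275.55942514]
```

>>> servo_tool:
  plan:
    - [-0.6,0,0,0,0,0,1]
    - [-0.6,0,1,0,0,0,1]
    - [0,0,1,0,0,0,1]
    - [0,0,1,0,0,0,1]
    - [0,0,0.5,0,0,0,1]
    - [0,0,0.4,0,0,0,1]
    - [0,0,0,0,0,0,1]

```text
t: 6.8
position: [0.4584, -0.1349, 0.0071]
ee_rot: [[-1.0, -0.012, -0.001], [-0.012, 1.0, 0.001], [0.001, 0.001, -1.0]]
ft_force: [-1.0, 0.4, -0.5]
finger_gap: -0.0003
```

Run:
```python
from h import *
c=save('scene','s4');P=cloud(c);I=c['image'].astype(int);o=ctrl.get_obs();p=o['position'];print(p,o['ft_force'])
k=(I.max(-1)<60)&(abs(P[...,1]-p[1])<.07)&(abs(P[...,0]-p[0])<.03)&(P[...,2]<.25)
for z in np.arange(.02,.14,.01):
    s=P[k&(abs(P[...,2]-z)<.005)]
    if len(s): print(round(z,3),len(s),s.min(0).round(3),s.max(0).round(3))
```

```text
[ 0.4587836  -0.13501608  0.00751018] [ 0.22880877 -0.05138281 -0.18094043]
0.02 9 [ 0.467 -0.156  0.015] [ 0.486 -0.066  0.024]
0.03 6 [ 0.457 -0.138  0.027] [ 0.471 -0.126  0.035]
0.04 7 [ 0.464 -0.139  0.036] [ 0.471 -0.123  0.044]
0.05 8 [ 0.467 -0.144  0.046] [ 0.474 -0.122  0.054]
0.06 9 [ 0.466 -0.138  0.055] [ 0.473 -0.121  0.064]
0.07 20 [ 0.452 -0.161  0.065] [ 0.476 -0.108  0.074]
0.08 35 [ 0.45  -0.164  0.075] [ 0.476 -0.098  0.085]
0.09 29 [ 0.464 -0.175  0.085] [ 0.478 -0.097  0.095]
0.1 36 [ 0.465 -0.191  0.095] [ 0.479 -0.085  0.104]
0.11 47 [ 0.45  -0.192  0.106] [ 0.479 -0.077  0.115]
0.12 53 [ 0.45  -0.191  0.115] [ 0.48  -0.073  0.125]
0.13 34 [ 0.451 -0.127  0.125] [ 0.48  -0.087  0.135]
```

The reported z reads about 46 mm low: the tip is at ≈0.030 m while the TCP reads 0.0075, with no contact. I'll allow for this offset from here on.

>>> servo_tool:
  plan:
    - [-0.5,-0.4,0.3,0,0,0,1]
    - [-0.5,-0.4,0.3,0,0,0,1]
    - [-0.5,0,0,0,0,0,1]
    - [-0.3,0,0,0,0,0,1]
    - [-0.3,0,0,0,0,0,1]
    - [-0.3,0,0,0,0,0,1]
    - [-0.3,0,0,0,0,0,1]
    - [-0.3,0,0,0,0,0,1]
    - [-0.3,0,0,0,0,0,1]
    - [-0.3,0,0,0,0,0,1]
    - [-0.3,0,0,0,0,0,1]
    - [-0.3,0,0,0,0,0,1]

```text
t: 8.05
position: [0.5011, -0.1425, 0.0016]
ee_rot: [[-1.0, -0.012, -0.0], [-0.012, 1.0, 0.0], [0.0, 0.0, -1.0]]
ft_force: [-2.1, -0.1, -0.0]
finger_gap: 0.0
```

>>> servo_tool:
  plan:
    - [-0.3,0,0,0,0,0,1]
    - [-0.3,0,0,0,0,0,1]
    - [-0.3,0,0,0,0,0,1]
    - [-0.3,0,0,0,0,0,1]
    - [-0.3,0,0,0,0,0,1]
    - [-0.3,0,0,0,0,0,1]
    - [-0.3,0,0,0,0,0,1]
    - [-0.3,0,0,0,0,0,1]
    - [-0.3,0,0,0,0,0,1]
    - [-0.2,0,0,0,0,0,1]
    - [-0.2,0,0,0,0,0,1]

```text
t: 9.15
position: [0.5323, -0.1423, 0.0018]
ee_rot: [[-1.0, -0.012, -0.0], [-0.012, 1.0, 0.0], [0.0, 0.0, -1.0]]
ft_force: [-1.4, 0.6, 0.1]
finger_gap: -0.0003
```

>>> servo_tool:
  plan:
    - [-0.15,0,0,0,0,0,1]
    - [-0.15,0,0,0,0,0,1]

```text
t: 9.35
position: [0.5352, -0.1422, 0.0018]
ee_rot: [[-1.0, -0.012, -0.0], [-0.012, 1.0, 0.0], [0.0, 0.0, -1.0]]
ft_force: [-2.2, -0.2, 0.2]
finger_gap: -0.0003
```

>>> servo_tool:
  plan:
    - [-0.1,0,0,0,0,0,1]
    - [-0.1,0,0,0,0,0,1]

```text
t: 9.55
position: [0.5372, -0.1422, 0.0018]
ee_rot: [[-1.0, -0.012, -0.0], [-0.012, 1.0, 0.0], [0.0, 0.0, -1.0]]
ft_force: [-1.9, -0.4, 1.0]
finger_gap: -0.0
```

>>> servo_tool:
  plan:
    - [-0.1,0,0,0,0,0,1]
    - [-0.1,0,0,0,0,0,1]

```text
t: 9.75
position: [0.5393, -0.1422, 0.0018]
ee_rot: [[-1.0, -0.012, -0.0], [-0.012, 1.0, 0.0], [0.0, 0.0, -1.0]]
ft_force: [-2.4, 0.4, 1.0]
finger_gap: 0.0
```

>>> servo_tool:
  plan:
    - [-0.1,0,0,0,0,0,1]

```text
t: 9.85
position: [0.5403, -0.1422, 0.0018]
ee_rot: [[-1.0, -0.012, 0.0], [-0.012, 1.0, 0.0], [-0.0, 0.0, -1.0]]
ft_force: [-1.2, 0.8, 0.4]
finger_gap: -0.0002
```

>>> servo_tool:
  plan:
    - [-0.05,0,0,0,0,0,1]

```text
t: 9.95
position: [0.5409, -0.1422, 0.0018]
ee_rot: [[-1.0, -0.012, 0.0], [-0.012, 1.0, 0.0], [-0.0, 0.0, -1.0]]
ft_force: [-2.2, 0.0, 0.4]
finger_gap: -0.0003
```

>>> servo_tool:
  plan:
    - [-0.05,0,0,0,0,0,1]
    - [-0.05,0,0,0,0,0,1]

```text
t: 10.15
position: [0.5417, -0.1422, 0.0018]
ee_rot: [[-1.0, -0.012, -0.0], [-0.012, 1.0, 0.0], [0.0, 0.0, -1.0]]
ft_force: [-1.9, 0.3, 0.3]
finger_gap: -0.0002
```

>>> servo_tool:
  plan:
    - [-0.05,0,0,0,0,0,1]

```text
t: 10.25
position: [0.5422, -0.1421, 0.0018]
ee_rot: [[-1.0, -0.012, -0.0], [-0.012, 1.0, 0.0], [0.0, 0.0, -1.0]]
ft_force: [-2.1, -0.1, 0.9]
finger_gap: 0.0002
```

>>> servo_tool:
  plan:
    - [-0.05,0,0,0,0,0,1]

```text
t: 10.35
position: [0.5428, -0.1422, 0.0018]
ee_rot: [[-1.0, -0.012, 0.0], [-0.012, 1.0, 0.0], [-0.0, 0.0, -1.0]]
ft_force: [-1.5, 0.2, 1.2]
finger_gap: -0.0004
```

>>> servo_tool:
  plan:
    - [-0.08,0,0,0,0,0,1]

```text
t: 10.45
position: [0.5435, -0.1421, 0.0018]
ee_rot: [[-1.0, -0.012, -0.0], [-0.012, 1.0, 0.0], [0.0, 0.0, -1.0]]
ft_force: [-2.4, -0.9, 1.4]
finger_gap: -0.0001
```

>>> servo_tool:
  plan:
    - [-0.08,0,0,0,0,0,1]

```text
t: 10.55
position: [0.5444, -0.1421, 0.0018]
ee_rot: [[-1.0, -0.012, 0.0], [-0.012, 1.0, 0.0], [-0.0, 0.0, -1.0]]
ft_force: [-1.6, -0.6, 0.3]
finger_gap: -0.0003
```

>>> servo_tool:
  plan:
    - [-0.08,0,0,0,0,0,1]

```text
t: 10.65
position: [0.5452, -0.1421, 0.0018]
ee_rot: [[-1.0, -0.012, 0.0], [-0.012, 1.0, 0.0], [-0.0, 0.0, -1.0]]
ft_force: [-1.2, -1.0, 1.1]
finger_gap: 0.0002
```

Run:
```python
from h import *
c=save('scene','s5');P=cloud(c);I=c['image'].astype(int)
m=(I[...,2]>I[...,0]+50)&(I[...,2]>I[...,1]+25)&(abs(P[...,1]+.133)<.04)&(P[...,0]>.45)&(P[...,0]<.75)&(P[...,2]<.06)
q=P[m];print(m.sum(),q.min(0).round(4),q.max(0).round(4))
k=(I.max(-1)<70)&(abs(P[...,1]+.133)<.025)&(P[...,0]>.66)&(P[...,0]<.75)
s=P[k];print('dark',len(s),s[np.argsort(s[:,0])][:12].round(3).tolist())
# profile along channel centre
for x in np.arange(.62,.73,.004):
    q=c['attitude'].T@(np.array([x,-.115,.034])-c['xyz']);K=c['camera_matrix'];u,v=K[0,0]*q[0]/-q[2]+K[0,2],K[1,1]*-q[1]/-q[2]+K[1,2]
    print(round(x,3),pix(c,round(u),round(v),0).round(3),c['image'][round(v),round(u)])
```

```text
55 [ 0.5665 -0.1569  0.0306] [ 0.6986 -0.1012  0.0469]
dark 108 [[0.681, -0.113, 0.037], [0.682, -0.147, 0.044], [0.682, -0.123, 0.042], [0.683, -0.119, 0.041], [0.683, -0.135, 0.039], [0.684, -0.138, 0.044], [0.684, -0.115, 0.04], [0.684, -0.126, 0.042], [0.684, -0.111, 0.039], [0.685, -0.121, 0.042], [0.686, -0.122, 0.036], [0.686, -0.124, 0.041]]
0.62 [ 0.627 -0.107  0.057] [104  98  89]
0.624 [ 0.63  -0.11   0.052] [100  94  83]
0.628 [ 0.632 -0.109  0.048] [100  94  85]
0.632 [ 0.637 -0.109  0.051] [100  96  88]
0.636 [ 0.644 -0.107  0.057] [102  97  88]
0.64 [ 0.646 -0.11   0.05 ] [99 94 83]
0.644 [ 0.649 -0.108  0.051] [99 94 86]
0.648 [ 0.657 -0.105  0.06 ] [100  93  85]
0.652 [ 0.658 -0.109  0.053] [103  95  86]
0.656 [ 0.663 -0.109  0.053] [101  93  83]
0.66 [ 0.667 -0.106  0.057] [102  95  87]
0.664 [ 0.67  -0.108  0.052] [103  98  89]
0.668 [ 0.676 -0.107  0.056] [103  98  87]
0.672 [ 0.678 -0.11   0.051] [101  93  85]
0.676 [ 0.682 -0.107  0.053] [83 77 72]
0.68 [ 0.681 -0.113  0.037] [53 48 63]
0.684 [ 0.687 -0.113  0.04 ] [28 42 71]
0.688 [ 0.69  -0.115  0.036] [16 36 74]
0.692 [ 0.694 -0.112  0.04 ] [18 40 74]
0.696 [ 0.698 -0.112  0.039] [27 36 65]
0.7 [ 0.7   -0.116  0.033] [44 46 52]
0.704 [ 0.707 -0.114  0.039] [51 49 47]
0.708 [ 0.709 -0.112  0.039] [52 50 50]
0.712 [ 0.712 -0.114  0.035] [38 35 32]
0.716 [ 0.713 -0.12   0.021] [42 41 36]
0.72 [ 0.714 -0.124  0.011] [76 71 67]
0.724 [ 0.719 -0.124  0.013] [100  94  89]
0.728 [ 0.72  -0.124  0.007] [89 88 83]
```

>>> servo_tool:
  plan:
    - [-0.06,0,0,0,0,0,1]

```text
t: 10.8
position: [0.5457, -0.1421, 0.0018]
ee_rot: [[-1.0, -0.012, -0.0], [-0.012, 1.0, 0.0], [0.0, 0.0, -1.0]]
ft_force: [-2.7, -0.0, 0.9]
finger_gap: 0.0
```

>>> servo_tool:
  plan:
    - [-0.06,0,0,0,0,0,1]

```text
t: 10.9
position: [0.5459, -0.1421, 0.0018]
ee_rot: [[-1.0, -0.012, -0.001], [-0.012, 1.0, -0.0], [0.001, -0.0, -1.0]]
ft_force: [-3.3, 0.5, 2.7]
finger_gap: 0.0001
```

>>> servo_tool:
  plan:
    - [-0.06,0,0,0,0,0,1]

```text
t: 11.0
position: [0.5459, -0.1421, 0.0018]
ee_rot: [[-1.0, -0.012, -0.002], [-0.012, 1.0, -0.0], [0.002, -0.0, -1.0]]
ft_force: [-6.4, 0.2, 4.1]
finger_gap: -0.0001
```

>>> servo_tool:
  plan:
    - [-0.06,0,0,0,0,0,1]

```text
t: 11.1
position: [0.5459, -0.1421, 0.0017]
ee_rot: [[-1.0, -0.012, -0.003], [-0.012, 1.0, -0.0], [0.003, -0.0, -1.0]]
ft_force: [-7.4, -0.4, 5.7]
finger_gap: 0.0001
```

>>> servo_tool:
  plan:
    - [-0.08,0,0,0,0,0,1]
    - [-0.06,0,0,0,0,0,1]

```text
t: 11.3
position: [0.5459, -0.142, 0.0015]
ee_rot: [[-1.0, -0.012, -0.006], [-0.012, 1.0, -0.0], [0.006, -0.0, -1.0]]
ft_force: [-10.9, -1.2, 8.3]
finger_gap: -0.0003
```

>>> servo_tool:
  plan:
    - [-0.06,0,0,0,0,0,1]
    - [0,0,0,0,0,0,1]

```text
t: 11.5
position: [0.5459, -0.1419, 0.0015]
ee_rot: [[-1.0, -0.012, -0.006], [-0.012, 1.0, -0.0], [0.006, -0.0, -1.0]]
ft_force: [-11.0, -1.2, 8.1]
finger_gap: -0.0
```

>>> servo_tool:
  plan:
    - [-0.08,0,0,0,0,0,1]
    - [0,0,0,0,0,0,1]
    - [0,0,0,0,0,0,1]
    - [0,0,0,0,0,0,1]

```text
t: 11.9
position: [0.5458, -0.1418, 0.0013]
ee_rot: [[-1.0, -0.012, -0.008], [-0.012, 1.0, -0.0], [0.008, -0.0, -1.0]]
ft_force: [-12.3, -1.3, 9.1]
finger_gap: 0.0001
```

Firmly at the stop (12 N), held 0.4 s. Now retreat, rise and move over beside the handle.

>>> servo_tool:
  plan:
    - [0.5,0,0,0,0,0,1]
    - [0.7,0,0,0,0,0,1]
    - [1.5,0,0,0,0,0,1]
    - [2,0,0,0,0,0,1]
    - [0,0,-3,0,0,0,1]
    - [0,0,-4,0,0,0,1]
    - [0,0,-4,0,0,0,1]
    - [0,0,-4,0,0,0,1]
    - [0,0,-4,0,0,0,1]
    - [0,0,-4,0,0,0,1]
    - [-2,2,0,0,0,0,1]
    - [-2.5,2.3,0,0,0,0,1]
    - [-2.5,2.3,0,0,0,0,1]
    - [-2.5,2.3,0,0,0,0,1]
    - [-2,2,0,0,0,0,1]
    - [0,0,0,0,0,0,1]

```text
t: 13.5
position: [0.6195, -0.0296, 0.2312]
ee_rot: [[-1.0, -0.016, 0.002], [-0.016, 1.0, 0.001], [-0.002, 0.001, -1.0]]
ft_force: [-0.1, -0.8, -1.4]
finger_gap: 0.0004
```

Run:
```python
from h import *
c=save('scene','s6');o=ctrl.get_obs();p=o['position'];print(p,o['ft_force'])
P=cloud(c);I=c['image'].astype(int)
k=(I.max(-1)<60)&(abs(P[...,1]-p[1])<.07)&(abs(P[...,0]-p[0])<.03)&(P[...,2]>.2)
for z in np.arange(.2,.36,.01):
    s=P[k&(abs(P[...,2]-z)<.005)]
    if len(s): print(round(z,3),len(s),s.min(0).round(3),s.max(0).round(3))
m=(I[...,0]>I[...,1]+80)&(I[...,0]>I[...,2]+80)&(abs(P[...,0]-.62)<.05)&(abs(P[...,1]-.03)<.1)
q=P[m];print('red',len(q),q.min(0).round(3),q.max(0).round(3),np.median(q[:,0]))
crop('s6',185,130,305,220,6,'s6c')
```

```text
[ 0.61823951 -0.03098488  0.23135246] [ 0.37670697  0.63598683 -0.58073992]
0.26 13 [ 0.623 -0.042  0.257] [ 0.632 -0.017  0.265]
0.27 13 [ 0.622 -0.036  0.265] [ 0.633 -0.016  0.274]
0.28 13 [ 0.626 -0.037  0.277] [ 0.633 -0.018  0.285]
0.29 9 [ 0.626 -0.042  0.286] [ 0.635 -0.018  0.295]
0.3 49 [ 0.607 -0.064  0.295] [0.635 0.004 0.305]
0.31 43 [ 0.613 -0.069  0.305] [0.636 0.01  0.315]
0.32 44 [ 0.622 -0.076  0.315] [0.639 0.017 0.325]
0.33 62 [ 0.611 -0.086  0.325] [0.64  0.028 0.335]
0.34 80 [ 0.61  -0.089  0.335] [0.64  0.032 0.345]
0.35 47 [ 0.615 -0.084  0.345] [0.64  0.026 0.355]
red 15 [0.619 0.032 0.236] [0.634 0.04  0.243] 0.6270113966444315
```

View pics/s6c.png

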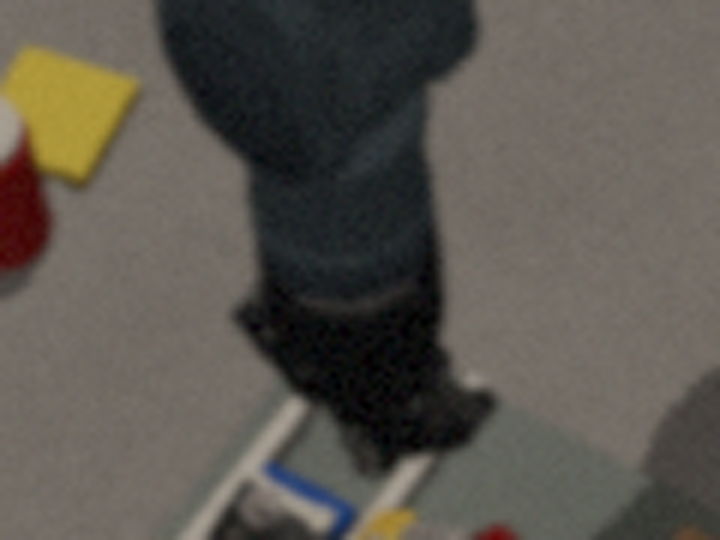

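The view shows the gripper above the clamp with the red grip peeking out at (495,535). The tip height matches the 46 mm offset model. Lower and approach the grip from -y.

>>> servo_tool:
  plan:
    - [-0.3,0,2,0,0,0,1]
    - [0,0,2,0,0,0,1]
    - [0,0.8,0,0,0,0,1]
    - [0,0.5,0,0,0,0,1]
    - [0,0.3,0,0,0,0,1]
    - [0,0.3,0,0,0,0,1]
    - [0,0,0,0,0,0,1]

```text
t: 14.25
position: [0.6203, -0.0128, 0.1929]
ee_rot: [[-1.0, -0.013, 0.002], [-0.013, 1.0, -0.0], [-0.002, -0.0, -1.0]]
ft_force: [0.5, -0.9, -0.7]
finger_gap: 0.0002
```

>>> servo_tool:
  plan:
    - [0,0.3,0,0,0,0,1]
    - [0,0.3,0,0,0,0,1]

```text
t: 14.45
position: [0.6198, -0.0071, 0.192]
ee_rot: [[-1.0, -0.012, 0.0], [-0.012, 1.0, 0.0], [-0.0, 0.0, -1.0]]
ft_force: [1.0, -0.3, -0.1]
finger_gap: 0.0
```

>>> servo_tool:
  plan:
    - [0,0.3,0,0,0,0,1]
    - [0,0.3,0,0,0,0,1]

```text
t: 14.65
position: [0.6196, -0.0009, 0.1918]
ee_rot: [[-1.0, -0.012, -0.0], [-0.012, 1.0, 0.0], [0.0, 0.0, -1.0]]
ft_force: [0.1, 0.3, -0.3]
finger_gap: -0.0001
```

>>> servo_tool:
  plan:
    - [0,0.3,0,0,0,0,1]
    - [0,0.3,0,0,0,0,1]

```text
t: 14.85
position: [0.6195, 0.0051, 0.1918]
ee_rot: [[-1.0, -0.012, -0.0], [-0.012, 1.0, 0.0], [0.0, 0.0, -1.0]]
ft_force: [0.1, 0.0, -0.6]
finger_gap: 0.0002
```

>>> servo_tool:
  plan:
    - [0,0.3,0,0,0,0,1]
    - [0,0.3,0,0,0,0,1]

```text
t: 15.05
position: [0.6197, 0.0102, 0.1922]
ee_rot: [[-1.0, -0.012, 0.001], [-0.012, 1.0, -0.002], [-0.001, -0.002, -1.0]]
ft_force: [0.1, -3.0, 1.5]
finger_gap: -0.0
```

Contact with the grip felt (≈3 N). Now follow the arc.

>>> servo_tool:
  plan:
    - [0,0.45,0.2,0,0,0,1]
    - [0,0.45,0.22,0,0,0,1]
    - [0,0.43,0.24,0,0,0,1]
    - [0,0.43,0.26,0,0,0,1]
    - [0,0.42,0.28,0,0,0,1]

```text
t: 15.55
position: [0.6192, 0.033, 0.1796]
ee_rot: [[-1.0, -0.012, 0.0], [-0.012, 1.0, 0.0], [-0.0, 0.0, -1.0]]
ft_force: [-0.1, -1.7, 2.0]
finger_gap: -0.0
```

>>> servo_tool:
  plan:
    - [0,0.42,0.32,0,0,0,1]
    - [0,0.4,0.34,0,0,0,1]
    - [0,0.39,0.36,0,0,0,1]
    - [0,0.37,0.38,0,0,0,1]

```text
t: 15.95
position: [0.6195, 0.0485, 0.166]
ee_rot: [[-1.0, -0.012, 0.001], [-0.012, 1.0, -0.0], [-0.001, -0.001, -1.0]]
ft_force: [1.1, -2.8, 6.9]
finger_gap: -0.0003
```

>>> servo_tool:
  plan:
    - [0,0.33,0.37,0,0,0,1]
    - [0,0.31,0.38,0,0,0,1]
    - [0,0.29,0.39,0,0,0,1]
    - [0,0.27,0.4,0,0,0,1]

```text
t: 16.35
position: [0.619, 0.061, 0.1502]
ee_rot: [[-1.0, -0.013, 0.0], [-0.013, 1.0, 0.001], [-0.0, 0.001, -1.0]]
ft_force: [0.9, -0.2, 4.6]
finger_gap: -0.0003
```

>>> servo_tool:
  plan:
    - [0,0.24,0.41,0,0,0,1]
    - [0,0.22,0.42,0,0,0,1]
    - [0,0.2,0.42,0,0,0,1]

```text
t: 16.65
position: [0.6188, 0.0674, 0.1374]
ee_rot: [[-1.0, -0.012, -0.0], [-0.012, 1.0, 0.0], [0.0, 0.0, -1.0]]
ft_force: [0.1, -0.1, 2.5]
finger_gap: 0.0002
```

>>> servo_tool:
  plan:
    - [0,0.16,0.42,0,0,0,1]
    - [0,0.14,0.42,0,0,0,1]

```text
t: 16.85
position: [0.6183, 0.0702, 0.1287]
ee_rot: [[-1.0, -0.012, -0.001], [-0.012, 1.0, 0.0], [0.001, 0.0, -1.0]]
ft_force: [0.9, -1.0, 2.1]
finger_gap: -0.0004
```

>>> servo_tool:
  plan:
    - [0,0.12,0.4,0,0,0,1]
    - [0,0.1,0.4,0,0,0,1]

```text
t: 17.05
position: [0.6179, 0.0724, 0.1204]
ee_rot: [[-1.0, -0.012, -0.002], [-0.012, 1.0, 0.0], [0.002, 0.0, -1.0]]
ft_force: [-0.0, 0.5, 0.2]
finger_gap: -0.0001
```

>>> servo_tool:
  plan:
    - [0,0.08,0.35,0,0,0,1]

```text
t: 17.15
position: [0.6181, 0.0731, 0.1171]
ee_rot: [[-1.0, -0.012, -0.001], [-0.012, 1.0, 0.0], [0.001, 0.0, -1.0]]
ft_force: [-0.2, -0.2, 0.2]
finger_gap: 0.0
```

Run:
```python
from h import *
c=save('scene','s7');o=ctrl.get_obs();p=o['position'];print(p,o['ft_force'])
P=cloud(c);I=c['image'].astype(int)
m=(I[...,0]>I[...,1]+60)&(I[...,0]>I[...,2]+60)&(abs(P[...,0]-.62)<.06)&(abs(P[...,1]-.05)<.1)
q=P[m];print('red',len(q),q.min(0).round(3),q.max(0).round(3),np.median(q,0).round(3))
crop('s7',200,150,320,240,6,'s7c')
```

```text
[0.61777902 0.07322646 0.11652812] [-0.18491965  0.01606725  0.71306904]
red 176 [0.614 0.032 0.118] [0.638 0.117 0.157] [0.629 0.082 0.129]
```

View pics/s7c.png

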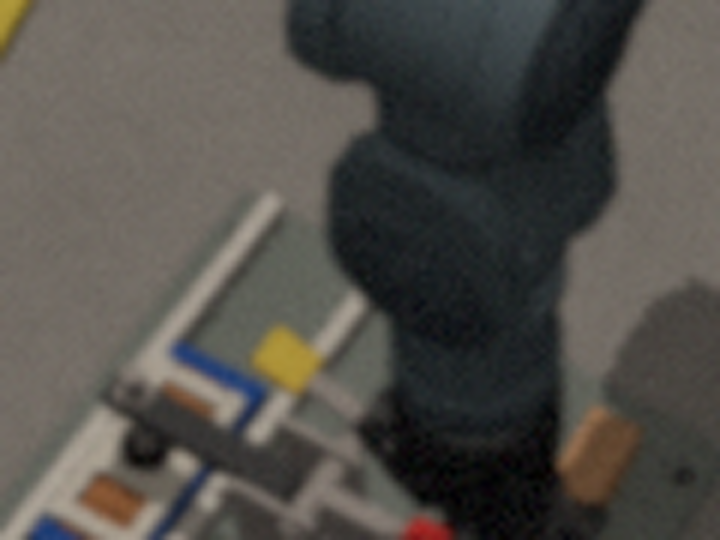

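Run:
```python
from h import *
c=load('s7');P=cloud(c);I=c['image'].astype(int)
m=(I[...,0]>I[...,1]+60)&(I[...,0]>I[...,2]+60)&(abs(P[...,0]-.62)<.06)&(abs(P[...,1]-.05)<.1)
q=P[m]
for y in np.arange(.03,.12,.01):
    s=q[abs(q[:,1]-y)<.005]
    if len(s): print(round(y,3),len(s),np.percentile(s[:,2],[10,50,90]).round(4))
m=(I.min(-1)>75)&(abs(P[...,0]-.6)<.05)&(abs(P[...,1]+.115)<.015)&(P[...,2]<.07)&(P[...,2]>.035)
print('frame z',np.percentile(P[m][:,2],[10,50,90]),m.sum())
```

```text
0.03 4 [0.1213 0.1257 0.1272]
0.04 22 [0.1191 0.1249 0.1281]
0.05 24 [0.1241 0.1282 0.131 ]
0.06 17 [0.1265 0.1288 0.1472]
0.07 11 [0.1235 0.1267 0.1315]
0.08 17 [0.1243 0.1295 0.1324]
0.09 24 [0.1263 0.1296 0.1331]
0.1 25 [0.1262 0.1309 0.134 ]
0.11 24 [0.1286 0.1315 0.1345]
frame z [0.0416614  0.04574695 0.05017027] 101
```

The grip surface slopes ≈5°, which fits locked, and the frame top is at ≈46 mm, down from 53 mm. The pad sits on the frame at crop (145,450). I'll press gently once to confirm the rigid stop.

>>> servo_tool:
  plan:
    - [0,0,0.4,0,0,0,1]
    - [0,0,0.3,0,0,0,1]

```text
t: 17.4
position: [0.6209, 0.0732, 0.1123]
ee_rot: [[-1.0, -0.012, 0.005], [-0.012, 1.0, 0.001], [-0.005, 0.001, -1.0]]
ft_force: [5.0, 1.4, 10.1]
finger_gap: -0.0002
```

>>> servo_tool:
  plan:
    - [0,0,0.2,0,0,0,1]
    - [0,0,0.1,0,0,0,1]

```text
t: 17.6
position: [0.6246, 0.0736, 0.1123]
ee_rot: [[-1.0, -0.012, 0.013], [-0.012, 1.0, 0.002], [-0.013, 0.001, -1.0]]
ft_force: [5.3, 2.1, 15.1]
finger_gap: -0.0006
```

>>> servo_tool:
  plan:
    - [0,0,0.1,0,0,0,1]
    - [0,0,0.1,0,0,0,1]

```text
t: 17.8
position: [0.6268, 0.0742, 0.1123]
ee_rot: [[-1.0, -0.013, 0.018], [-0.012, 1.0, 0.003], [-0.018, 0.003, -1.0]]
ft_force: [7.5, 2.8, 19.3]
finger_gap: 0.0001
```

Rigid stop felt at 19 N. Retract and locate the paddle.

>>> servo_tool:
  plan:
    - [0,0,-0.8,0,0,0,1]
    - [0,0,-2,0,0,0,1]
    - [0,0,-4,0,0,0,1]
    - [0,0,-4,0,0,0,1]
    - [1,-4,0,0,0,0,1]
    - [1,-4,0,0,0,0,1]
    - [1,-4,0,0,0,0,1]
    - [1,-2.6,0,0,0,0,1]
    - [0,0,0,0,0,0,1]

```text
t: 18.7
position: [0.5789, -0.0767, 0.2137]
ee_rot: [[-1.0, -0.007, -0.002], [-0.007, 1.0, -0.001], [0.002, -0.001, -1.0]]
ft_force: [0.5, 0.7, 0.2]
finger_gap: 0.0002
```

Run:
```python
from h import *
for f in('s7','s8'):
    c=load(f) if f=='s7' else save('scene','s8');P=cloud(c);I=c['image'].astype(int)
    m=(I[...,0]>I[...,2]+60)&(I[...,1]>I[...,2]+40)&(abs(P[...,0]-.58)<.04)&(abs(P[...,1]+.075)<.04)&(P[...,2]>.05)
    q=P[m];print(f,len(q),np.percentile(q,[5,50,95],axis=0).round(3).tolist() if len(q) else '')
    m=(I[...,0]>I[...,1]+60)&(I[...,0]>I[...,2]+60)&(abs(P[...,0]-.62)<.06)&(abs(P[...,1]-.05)<.1)
    q=P[m];print('red slope',np.polyfit(q[:,1],q[:,2],1),len(q))
o=ctrl.get_obs();print(o['position'],o['ft_force'])
crop('s8',200,150,320,240,6,'s8c')
```

```text
s7 74 [[0.572, -0.077, 0.134], [0.583, -0.066, 0.139], [0.593, -0.054, 0.146]]
red slope [0.06889552 0.12381773] 176
s8 66 [[0.572, -0.077, 0.134], [0.582, -0.066, 0.14], [0.592, -0.054, 0.147]]
red slope [0.1440049  0.11604269] 235
[ 0.57953414 -0.07492611  0.21371846] [ 0.45921701  0.42794763 -0.11912486]
```

View pics/s8c.png

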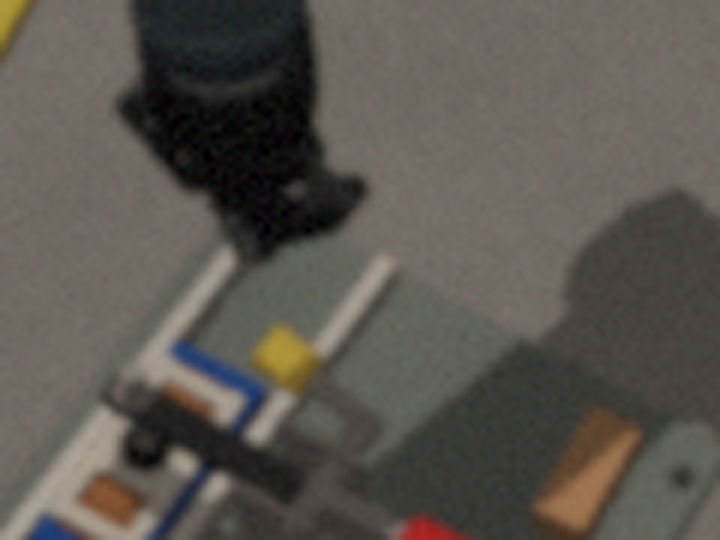

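The clamp is locked and the pad sits on the frame. The paddle (yellow, crop 285,358) is centred at ≈(0.582, -0.066, 0.14). Descend above it.

>>> servo_tool:
  plan:
    - [-0.2,0.4,2,0,0,0,1]
    - [0,0.3,2,0,0,0,1]
    - [0,0,2,0,0,0,1]
    - [0,0,1.5,0,0,0,1]
    - [0,0,0.5,0,0,0,1]
    - [0,0,0,0,0,0,1]

```text
t: 19.35
position: [0.5818, -0.0654, 0.1331]
ee_rot: [[-1.0, -0.013, -0.002], [-0.013, 1.0, 0.001], [0.002, 0.001, -1.0]]
ft_force: [-0.1, -0.4, -0.2]
finger_gap: 0.0002
```

>>> servo_tool:
  plan:
    - [0,0,0.4,0,0,0,1]
    - [0,0,0.4,0,0,0,1]

```text
t: 19.55
position: [0.5834, -0.0664, 0.1268]
ee_rot: [[-1.0, -0.013, 0.002], [-0.013, 1.0, -0.0], [-0.002, -0.0, -1.0]]
ft_force: [-0.2, -0.4, -0.3]
finger_gap: 0.0001
```

>>> servo_tool:
  plan:
    - [0,0,0.3,0,0,0,1]
    - [0,0,0.3,0,0,0,1]

```text
t: 19.75
position: [0.5825, -0.0664, 0.1202]
ee_rot: [[-1.0, -0.012, 0.001], [-0.012, 1.0, 0.0], [-0.001, 0.0, -1.0]]
ft_force: [-0.6, 0.4, 1.8]
finger_gap: 0.0001
```

Contact at the paddle. Press on in small steps.

>>> servo_tool:
  plan:
    - [0,0,0.25,0,0,0,1]
    - [0,0,0.25,0,0,0,1]

```text
t: 19.95
position: [0.5824, -0.0665, 0.115]
ee_rot: [[-1.0, -0.012, 0.0], [-0.012, 1.0, 0.0], [-0.0, 0.0, -1.0]]
ft_force: [-1.3, 0.4, 2.4]
finger_gap: 0.0001
```

>>> servo_tool:
  plan:
    - [0,0,0.25,0,0,0,1]
    - [0,0,0.25,0,0,0,1]

```text
t: 20.15
position: [0.583, -0.0668, 0.1104]
ee_rot: [[-1.0, -0.012, 0.001], [-0.012, 1.0, -0.0], [-0.001, -0.001, -1.0]]
ft_force: [-1.2, -0.2, 3.5]
finger_gap: 0.0002
```

>>> servo_tool:
  plan:
    - [0,0,0.25,0,0,0,1]
    - [0,0,0.25,0,0,0,1]

```text
t: 20.35
position: [0.5824, -0.0665, 0.1047]
ee_rot: [[-1.0, -0.012, -0.0], [-0.012, 1.0, 0.0], [0.0, 0.0, -1.0]]
ft_force: [-0.4, -0.1, -0.3]
finger_gap: -0.0004
```

>>> servo_tool:
  plan:
    - [0,0,0.2,0,0,0,1]
    - [0,0,0.2,0,0,0,1]

```text
t: 20.55
position: [0.5822, -0.0664, 0.1003]
ee_rot: [[-1.0, -0.012, -0.001], [-0.012, 1.0, 0.0], [0.001, 0.0, -1.0]]
ft_force: [0.6, -0.3, -0.2]
finger_gap: 0.0
```

The force vanished, so the clamp has sprung open. Retreat straight up and back.

>>> servo_tool:
  plan:
    - [0,0,-1,0,0,0,1]
    - [0,0,-3,0,0,0,1]
    - [0,0,-4,0,0,0,1]
    - [0,0,-4,0,0,0,1]
    - [4,0,0,0,0,0,1]
    - [4,0,0,0,0,0,1]
    - [4,-2,0,0,0,0,1]
    - [4,-2,0,0,0,0,1]
    - [0,0,0,0,0,0,1]
    - [0,0,0,0,0,0,1]

```text
t: 21.55
position: [0.4227, -0.1088, 0.2219]
ee_rot: [[-1.0, -0.011, 0.002], [-0.011, 1.0, -0.0], [-0.002, -0.0, -1.0]]
ft_force: [0.7, 0.1, 0.0]
finger_gap: 0.0
```

Run:
```python
from h import *
c=save('scene','s9');P=cloud(c);I=c['image'].astype(int)
m=(I[...,0]>I[...,1]+60)&(I[...,0]>I[...,2]+60)&(abs(P[...,0]-.62)<.06)&(abs(P[...,1]-.05)<.1)
q=P[m];print('red',q.min(0).round(3),q.max(0).round(3),len(q))
m=(I[...,2]>I[...,0]+50)&(I[...,2]>I[...,1]+25)&(abs(P[...,1]+.133)<.04)&(P[...,0]>.45)&(P[...,0]<.75)&(P[...,2]<.06)
q=P[m];print('blue',np.percentile(q,[2,98],axis=0).round(4).tolist())
for f in('scene','s9'):
    c=load(f);P=cloud(c);I=c['image'].astype(int)
    m=(I.min(-1)>75)&(abs(P[...,0]-(.6 if f=='s9' else .56))<.035)&(abs(P[...,1]+.133)<.02)&(P[...,2]<.07)&(P[...,2]>.035)
    print('frame z',f,np.percentile(P[m][:,2],[10,50,90]).round(4),m.sum())
o=ctrl.get_obs();print(o['t'],o['position'],o['ft_force'])
save('top','t9')
crop('s9',190,160,290,260,5,'a');crop('t9',225,135,350,240,3,'b')
a=cv2.imread('pics/a.png')[:315*500//500][:500];b=cv2.imread('pics/b.png')
cv2.imwrite('pics/m9.png',np.hstack([cv2.resize(a,(400,315*a.shape[0]//a.shape[0])),b]))
```

```text
red [0.613 0.006 0.177] [0.639 0.044 0.245] 81
blue [[0.5624, -0.1546, 0.0346], [0.6975, -0.1025, 0.0481]]
frame z scene [0.0475 0.0528 0.0562] 147
frame z s9 [0.0424 0.0469 0.0501] 78
21.6 [ 0.42363908 -0.10871389  0.22187132] [ 0.38800303 -0.06930481  0.37995403]
```

View pics/m9.png

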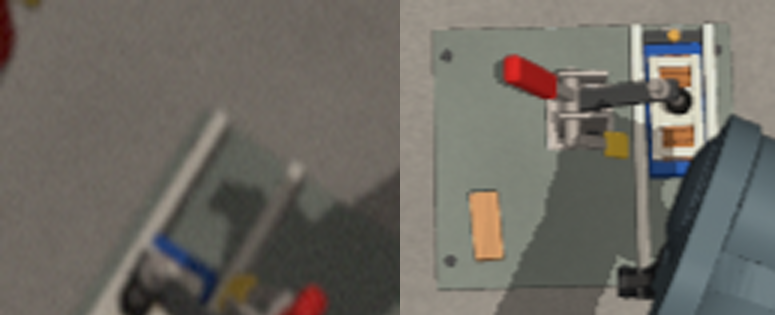

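The view shows the red handle up, the jaw lifted, the carrier against the stop, the frame down by 6 mm and the offcut unmoved. Handing in.

```bash
python3 -c "
from station import ctrl
print(ctrl.job_done(), ctrl.get_obs()['t'])"
```

```text
the job is handed in; nothing more can be done
the job is handed in; nothing more can be done
```

I pushed the carrier home, locked the clamp so it snapped the frame on, then released it with the yellow lever. I handed the job in at about 22 s; no verdict came back.

- **Carrier at the stop:** I pushed until the wrist read about 12 N along the channel (about 15 N in all) and held that for 0.4 s. It still sits about 5 mm past the stop's middle setting.
- **Clamp locked:** the handle went over centre with 7 N or less along the way. I then pressed it against the rigid stop; the wrist read about 19 N downward, about 21 N in all.
- **Release:** the paddle gave way between the 3.5 N reading and the next one, and the clamp sprang open.

**Last checks:**
- The handle is up, with the top of the grip at 0.245 m, as at the start.
- The white frame's top dropped from about 53 mm to 47 mm, its full 6 mm stroke.
- The offcut is where it was. I did not re-measure the mug, jar, can or woodblock, but the arm worked well clear of them.
- The wrist force is about zero and the arm stands clear.

**What disagreed:** the reported tool height reads about 46 mm lower than the cameras show. Because of this my first pass went over the carrier without touching it. I saw it in the pictures and allowed for the offset from then on. I could not measure the jaw's force on the frame directly; I judged it from the pad's position and the frame's drop.

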